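Rock the angle gauge on the crowned stud to its red mark and hold

TASK

Pick up the pendulum angle gauge from the loose batten by the black block on its top and set it level on the crown of the humped stud that is bracketed to the bench, with the lip under its dial side flush against the stud's front face (the long face toward the robot). Then, keeping the lip flush and the base down on the crown, rock the gauge until its swinging pointer settles on the red mark, and finish while still holding it there; leave the other things on the bench undisturbed.

Things in the scene. Friction and masses are not known exactly. Their poses are not given: they have to be found in the camera images.
- grip (a point): centre of the black grip block (20 mm thick along x, 44 mm along y, 34 mm high) on top of the upright angle gauge (about 0.25 kg). The flat underside of its base lies 137 mm below; the white dial plate (120 mm wide, 8 mm thick) ends 17 mm below. Gauge axes: x from the dial face to the back (the dial faces -x, toward the robot), y along the base, z up
- gauge: the whole gauge; origin at the centre of its base's underside, 137 mm under grip, same axes. Aluminium base bar 150 mm long (y), 30 mm deep (x), 12 mm high. Along its dial-side edge a lip 4 mm thick and 120 mm long hangs 14 mm below the underside; the lip's inner face is at gauge x = -15 mm
- lip_left (a point): point on the inner face of the gauge's lip, at gauge x = -15, y = +50, z = -7 mm from the centre of the underside
- lip_right (a point): the same at y = -50 mm
- pointer (a joint): angle of the gauge's free-swinging black pointer with brass bob, a damped pendulum on a pivot 108 mm above the underside that settles in about a second: 0 when the gauge is level, positive when the tip is toward gauge +y. With the gauge turned by an angle a about its own x axis (right-hand rule) it settles at -a. Nothing can touch the pointer
- mark (a joint): angle of the red mark on the dial, same pivot, zero and sign as the pointer (positive = toward gauge +y); stiff, cannot be touched, stays where it was set, 0.17 to 0.31 rad
- pointer_tip (a point): tip of the pointer, 76 mm from the pivot
- mark_tip (a point): point on the red mark, 76 mm from the pivot; pointer tip and mark coincide when the angles agree
- stud: fixed wooden stud, 250 mm long (y), 45 mm deep (x); origin at the centre of its underside, x away from the robot at yaw 0. Top flat at 40 mm near the ends; between y = -77 and +77 mm it rises in a circular crown of radius 120 mm (axis along x) to 70 mm. Front face: x = -22.5 mm; the lip is flush with the gauge's centre at stud x = -7.5 mm and equal yaw
- crown (a point): top line of the crown at the middle of the stud, 70 mm above the bench; stud axes. The level gauge's base touches the crown here; turned by a about x it touches it along the line at stud y = -120 mm * sin(a)
- crown_axis (a point): centre of the crown's arc, 120 mm below crown
- batten: loose sawn wooden batten 36 x 300 x 22 mm, lying flat, on which the gauge stands at the start with its lip hanging over the robot-side edge; origin at the centre of its underside, y along it. It may shift
- glue: bystander: glue bottle, 58 mm across, 166 mm high; origin at its foot
- plane: bystander: small green block plane, 44 x 155 x 56 mm; origin at its underside
- can: bystander: steel can, 62 mm across, 115 mm high; origin at its foot
- tape: bystander: roll of dark tape lying flat, 55 mm across, 19 mm high; origin at its underside
- jar: bystander: large lidded jar, 92 mm across, 138 mm high; origin at its foot

How it is judged:
By the outcome, as a careful person would: the job done as asked, in the order asked, and still so for the second after the job is handed in, while the arm keeps its last pose, push and grip.
It also fails if it takes over 51 s, if anything falls off the work surface, if the arm or the gripper's body presses on something with over 40 N, if the wrist force passes 120 N, or if a joint passes its speed limit or range.

ROBOT

A 6-joint arm with a two-finger parallel gripper is mounted at the origin on a cart in front of the work surface, level with it; the furniture and walls round the work are solid. World frame = base frame: x ahead of the robot, y to its left, z up, the work surface at z = 0. Lengths are in m, angles in rad, forces in N, time in s.
With the tool pointing down it reaches from about 0.275 to 0.725 m from the base axis. Payload 15.9 kg.
Tool frame: the origin (TCP) lies on the centre line of the jaws, within the pads' length; the fingertips stand 25 mm ahead of it and the grasp point (between the pads) lies 6 mm ahead of it; z points along the fingers, y is the line along which they close (so a half turn about z gives the same grasp; the last joint's range is limited). The gripper opens to 85 mm and grips with 20 to 120 N. Pads are 22 mm wide; open, the fingers measure 114 mm over their backs; the gripper's body (76 mm by 85 mm) begins 54 mm behind the grasp point. The pads swing forward as they close: fully open they stand 13 mm farther back than shut.
Start: joints at [1.316, 0.213, -0.034, 1.323, 0, 1.571], TCP at [0.126, 0.484, 0.256] pointing down, gripper open.
Joint ranges: [-2.98, 2.98], [-0.74, 1.72], [-1.14, 1.35], [-2.1, 2.04], [-1.57, 1.44], [-3.14, 3.14]. Speed limits (rad/s): [1.89, 1.89, 2.39, 2.57, 3.14, 3.14].

INTERFACE

Orientations are given as a rotation vector (axis times angle).
In Python, from plant import ctrl, viewer, ticket, look_for, masks_of gives the robot as it stands.
- The arm moves only by the tool step_arm, never from a script. Its argument "plan" is a list that holds one entry, the list of rows, each a list of 7 numbers: the turn, a rotation vector about the world's x, y, z in degrees, then the shift along the world's x, y, z in cm, then the closure, from 0 (fully open) to 1 (shut). A call has 1 to 5 rows; each row is the pose to reach, as a shift and turn from the pose commanded when the call began; what a row does not reach only later rows make up. A row lasts 1/10 s, in which the tool goes at most 50 mm and 8.59 degrees, less where a joint would pass 70% of its speed; a pose out of reach is approached as far as the arm can. A call with a gripper value outside its range is refused whole. The fingers move at their own pace and stop on an object; "grip_force" is the grip in N (left out, the last holds). Time passes only in rows, so rows that repeat a pose let the fingers close. It gives the time, the measured TCP pose, the force, the opening and the grip force at its end, in the units of the state.
- ctrl.state(): the state, without advancing time (a new reading comes with each control period).
- viewer.get_image(name): name is "scene" or "top"; returns the picture (420x560x3 uint8, red, green, blue); there is no depth.
- viewer.camera_info(name): a dict with "fovy" (degrees; the focal length in pixels is half the picture's height over the tangent of half this angle, whatever the lens; pixels are square), "cx", "cy" (the principal point, pixels), "world_from_camera" (4x4, takes a point from camera to world coordinates). Camera axes: x right, y down, z forward; pixel columns grow to the right and rows downward; lengths in m; the calibration is good to about 2 mm. A picture is of the moment at which its call begins. camera_info takes no time and is no camera call.
- ticket.job_done(): hands the job in; it is judged then, once.
Trained networks look in the newest picture that a camera, given by its name, has taken for a name from the list of things; names that differ only in an ending like _2 or _b are one class to them, and where a whole thing is asked for, a point or a joint stands for the part that bears it (a point fixed in the world has none). Each returns a list of dicts, best first, with "conf" (0 to 1); they miss things now and then, are a little off and sometimes report something else, mostly with a low value. They report only what shows in the picture. A call takes as long as a camera call.
- look_for(camera, query): "location" ([column, row] in pixels, amid what is visible of it).
- masks_of(camera, query): "region" (420x560 bool, what is visible of it) and "location" ([column, row] in pixels, amid what is visible of it).
The state is a dict: "time_s": time; "q": joint angles; "joint_velocities": joint speeds; "tau": joint torques, N m; "tool_pos": TCP position; "eef_rot": TCP orientation; "contact_force": force on the tool from outside, world axes, zero at the start; "moment": the same for the moment, N m; "grip_width": finger opening in m; "grip_force": force on a finger pad.
Only numpy, scipy, OpenCV 4.12 (cv2) and the standard library are available. Lean on these libraries where they do the work, as an engineer would, in place of code of your own. Each camera call takes 0.05 s, during which the arm holds its last target. There are 200 camera calls.

## Working session

There is one attempt and no reset: what is moved stays moved. The work goes in short steps, Python scripts to look and compute and a tool call to move; the robot and the scene stay as the last step left them, time stands still between calls to the robot, and variables do not carry over. Pictures are saved under pics/ and viewed, at most 10 in all, crops included, and the job is handed in when it is done.

Besides the shell and the picture viewer there is one more tool, called by a JSON object that holds its "method" and its "body", one argument or row to a line. step_arm: Moves the arm, as the interface text tells. Its arguments: {"type":"object","properties":{"plan":{"type":"array"},"grip_force":{"type":"number"}},"required":["plan"]}

```bash
mkdir -p pics
cat > h.py <<'E'
import numpy as np, cv2
from plant import ctrl, viewer, ticket, look_for, masks_of
def cam(n):
    c=viewer.camera_info(n); f=210/np.tan(np.radians(c["fovy"])/2); T=np.array(c["world_from_camera"]); return f,c["cx"],c["cy"],T
def ray(n,p):
    f,cx,cy,T=cam(n); d=T[:3,:3]@np.array([(p[0]-cx)/f,(p[1]-cy)/f,1]); return T[:3,3],d
def atz(n,p,z):
    o,d=ray(n,p); return o+d*(z-o[2])/d[2]
def proj(n,X):
    f,cx,cy,T=cam(n); c=T[:3,:3].T@(np.array(X)-T[:3,3]); return np.array([cx+f*c[0]/c[2],cy+f*c[1]/c[2]])
def tri(p1,p2,n1="scene",n2="top"):
    o1,d1=ray(n1,p1);o2,d2=ray(n2,p2)
    A=np.c_[d1,-d2]; s=np.linalg.lstsq(A,o2-o1,rcond=None)[0]
    a,b=o1+s[0]*d1,o2+s[1]*d2
    return (a+b)/2,np.linalg.norm(a-b)
E
python3 - <<'E'
from h import *
for n in ("scene","top"):
    im=viewer.get_image(n); cv2.imwrite(f"pics/{n}0.png",im[:,:,::-1]); print(n,viewer.camera_info(n)["fovy"],cam(n)[3].round(3).tolist())
print(ctrl.state())
P={}
for q in ["grip","crown","pointer_tip","mark_tip","lip_left","lip_right","stud","batten","gauge","glue","plane","can","tape","jar"]:
    r=[]
    for n in ("scene","top"):
        l=look_for(n,q); r.append([(np.round(x["location"],1).tolist(),round(x["conf"],2)) for x in l[:2]])
    s=""
    if r[0] and r[1]: X,e=tri(r[0][0][0],r[1][0][0]); s=(X.round(3),round(e,4))
    print(q,r,s)
E
```

```text
scene 46.94401855072978 [[0.752, -0.405, 0.521, -0.073], [-0.659, -0.436, 0.613, -0.793], [-0.021, -0.804, -0.595, 0.882], [0.0, 0.0, 0.0, 1.0]]
top 52.34204686743735 [[0.004, -0.981, 0.193, 0.357], [-1.0, 0.001, 0.025, 0.007], [-0.025, -0.193, -0.981, 1.212], [0.0, 0.0, 0.0, 1.0]]
{'time_s': 0.1, 'q': array([ 1.31603847e+00,  2.13306506e-01, -3.49911811e-02,  1.32350894e+00,
        2.19867169e-05,  1.57079035e+00]), 'joint_velocities': array([-0.00026372, -0.00156015,  0.00155159, -0.00028616, -0.00130151,
       -0.00117689]), 'tau': array([ 2.99386324e-03, -6.87254977e+01,  4.87805843e+01,  1.24085852e-02,
        2.35588313e-04,  6.55557733e-05]), 'tool_pos': array([0.12592714, 0.48358644, 0.25586791]), 'eef_rot': array([-3.99063003e-01, -3.11599217e+00,  1.56965902e-03]), 'contact_force': array([-0.08759794, -0.44377517, -0.21673372]), 'moment': array([ 0.04194422, -0.01099794, -0.00993263]), 'grip_force': 0.0, 'grip_width': 0.08584719409059306}
grip [[([306.0, 272.3], 0.88)], [([371.5, 220.5], 0.81), ([223.0, 205.0], 0.62)]] (array([ 0.518, -0.19 ,  0.08 ]), np.float64(0.0009)
[... 618 characters left out ...]
[374.8, 219.1], 0.59)]] (array([ 0.518, -0.196,  0.079]), np.float64(0.0082))
glue [[([332.9, 201.9], 0.97), ([383.1, 252.8], 0.69)], [([302.4, 125.4], 0.96)]] (array([ 0.797, -0.009,  0.056]), np.float64(0.0071))
plane [[([292.6, 196.6], 0.69), ([228.9, 210.5], 0.42)], [([254.0, 136.8], 0.79)]] (array([0.774, 0.136, 0.015]), np.float64(0.0018))
can [[([383.0, 255.3], 0.61)], [([389.1, 146.6], 0.88), ([334.0, 222.1], 0.47)]] (array([ 0.734, -0.252,  0.045]), np.float64(0.0003))
tape [[([219.9, 277.6], 0.74)], [([303.2, 272.5], 0.74)]] (array([ 0.385, -0.01 ,  0.02 ]), np.float64(0.0064))
jar [[([247.3, 164.5], 0.63)], [([188.5, 148.5], 0.9)]] (array([0.725, 0.309, 0.075]), np.float64(0.011))
```

Run:
```python
import cv2
a=cv2.imread("pics/scene0.png")[150:350,140:440]; cv2.imwrite("pics/s1.png",cv2.resize(a,None,fx=2.66,fy=2.66,interpolation=cv2.INTER_CUBIC))
a=cv2.imread("pics/top0.png")[90:310,140:440]; cv2.imwrite("pics/t1.png",cv2.resize(a,None,fx=2.66,fy=2.66,interpolation=cv2.INTER_CUBIC))
```

```text
(no output)
```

View pics/s1.png

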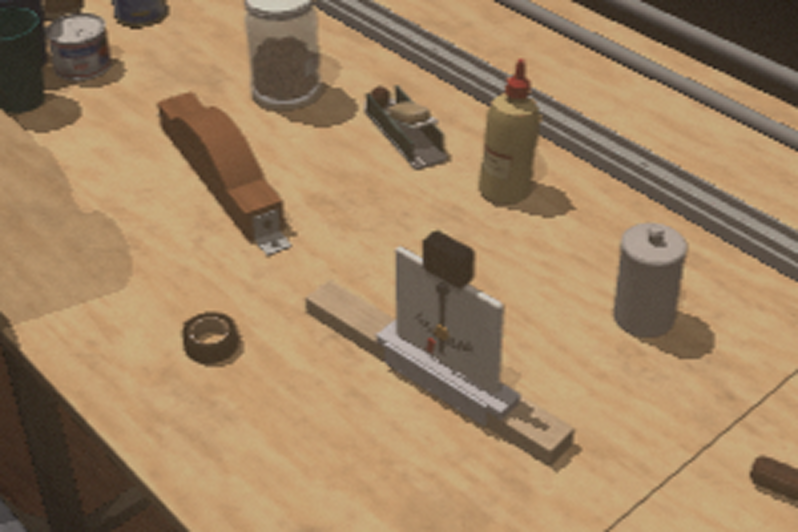

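View pics/t1.png

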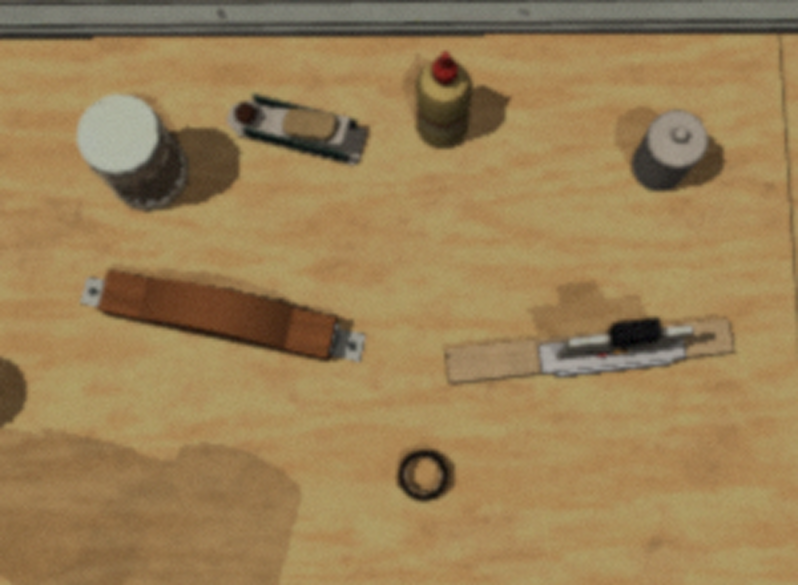

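The scene crop shows the gauge on the batten, with its black block at full-image px (308,247) in scene and (379,215) in top. The red mark is slightly to the +y side of the pointer. The stud is clear of obstacles, with the tape in front of it and the jar behind. Next I fit silhouettes of the gauge and the stud.

```bash
cat > fit.py <<'E'
from h import *
from scipy.optimize import minimize
def box(x0,x1,y0,y1,z0,z1): return np.array([[x,y,z] for x in(x0,x1) for y in(y0,y1) for z in(z0,z1)])/1000
ths=np.linspace(-77,77,9)
zc=lambda y: np.sqrt(120**2-y*y)-50
STUD=[box(-22.5,22.5,-125,125,0,40)]+[np.array([[x,y,z] for x in(-22.5,22.5) for y,z in((a,39),(a,max(40,zc(a))),(b,39),(b,max(40,zc(b))))])/1000 for a,b in zip(ths,ths[1:])]
GAUGE=[box(-15,15,-75,75,0,12),box(-19,-15,-60,60,-14,0),box(-4,4,-60,60,12,120),box(-10,10,-22,22,120,154)]
GRIP=[GAUGE[3]]
def sil(n,M,p,z0,a=0,S=4):
    from scipy.spatial.transform import Rotation as R
    Rm=R.from_euler("z",p[2])*R.from_euler("x",a); im=np.zeros((420*S,560*S),np.uint8)
    for b in M:
        X=Rm.apply(b)+[p[0],p[1],z0]
        px=np.array([proj(n,x) for x in X]); cv2.fillConvexPoly(im,cv2.convexHull(((px+.5)*S).round().astype(np.int32)),255)
    return cv2.resize(im,(560,420),interpolation=cv2.INTER_AREA)/255.
def fit(masks,M,p,z0,s=(.01,.01,.08)):
    def c(v):
        e=0
        for n,m in masks.items():
            q=sil(n,M,v,z0); e+=1-np.minimum(q,m).sum()/np.maximum(q,m).sum()
        return e
    S=[p]+[np.array(p)+np.eye(3)[i]*s[i] for i in range(3)]
    r=minimize(c,p,method="Nelder-Mead",options=dict(initial_simplex=S,xatol=2e-4,fatol=1e-4,maxiter=120)); return r.x,r.fun
E
python3 - <<'E'
from fit import *
for n in ("scene","top"): viewer.get_image(n)
for q,M,p,z,key in (("gauge",GAUGE,[.53,-.19,.08],.022,"g"),("stud",STUD,[.56,.2,-.18],0,"s"),("grip",GRIP,[.53,-.19,.08],.022,"p")):
    ms={}
    for n in ("scene","top"):
        for x in masks_of(n,q): 
            print(q,n,np.round(x["location"]),round(x["conf"],2),x["region"].sum())
        L=[x for x in masks_of(n,q) if np.linalg.norm(x["location"]-proj(n,[p[0],p[1],.05]))<40]
        if L: ms[n]=L[0]["region"].astype(float); np.save(f"m_{q}_{n}.npy",ms[n])
    if q=="grip": continue
    print(q,fit(ms,M,p,z)); 
    for n in ms: print(n,fit({n:ms[n]},M,p,z))
E
```

```text
gauge top [370. 217.] 0.93 805
gauge (array([ 0.52221952, -0.19160755,  0.13477788]), np.float64(0.08579734554103746))Traceback (most recent call last):
  File "<stdin>", line 12, in <module>
  File "fit.py", line 23, in fit
    r=minimize(c,p,method="Nelder-Mead",options=dict(initial_simplex=S,xatol=2e-4,fatol=1e-4,maxiter=120)); return r.x,r.fun
    res = _minimize_neldermead(fun, x0, args, callback, bounds=bounds,
                               **options)
    fsim[k] = func(sim[k])
              ~~~~^^^^^^^^
    fx = function(np.copy(x), *(wrapper_args + args))
  File "fit.py", line 20, in c
    q=sil(n,M,v,z0); e+=1-np.minimum(q,m).sum()/np.maximum(q,m).sum()
  File "fit.py", line 14, in sil
    px=np.array([proj(n,x) for x in X]); cv2.fillConvexPoly(im,cv2.convexHull(((px+.5)*S).round().astype(np.int32)),255)
                 ~~~~^^^^^
  File "h.py", line 10, in proj
    f,cx,cy,T=cam(n); c=T[:3,:3].T@(np.array(X)-T[:3,3]); return np.array([cx+f*c[0]/c[2],cy+f*c[1]/c[2]])
              ~~~^^^
  File "h.py", line 4, in cam
    c=viewer.camera_info(n); f=210/np.tan(np.radians(c["fovy"])/2); T=np.array(c["world_from_camera"]); return f,c["cx"],c["cy"],T
ValueError: time passes only in moves, steps and waits
```

```bash
sed -i 's/^def cam/import functools\n@functools.cache\ndef cam/' h.py
python3 - <<'E'
from fit import *
for n in ("scene","top"): viewer.get_image(n)
for q,M,p,z in (("gauge",GAUGE,[.53,-.19,.08],.022),("stud",STUD,[.56,.2,-.18],0),("grip",GRIP,[.522,-.19,.1],.022)):
    ms={}
    for n in ("scene","top"):
        L=masks_of(n,q)
        L=[x for x in L if np.linalg.norm(x["location"]-proj(n,[p[0],p[1],.05]))<40]
        if L: ms[n]=L[0]["region"].astype(float); print(q,n,ms[n].sum(),L[0]["conf"])
    if len(ms)==2: print("both",fit(ms,M,p,z)) 
    for n in ms: print(n,fit({n:ms[n]},M,p,z))
# colour masks
for n in ("scene","top"):
    im=cv2.imread(f"pics/{n}0.png"); hsv=cv2.cvtColor(im,cv2.COLOR_BGR2HSV)
    for q,pt in (("stud",(.565,.21,.06)),("wood bg",(.45,-.1,0)),("grip",(.522,-.192,.165))):
        u=proj(n,pt).round().astype(int); print(n,q,u,hsv[u[1],u[0]])
E
```

```text
gauge scene 2410.0 0.81
gauge top 857.0 0.61
both (array([ 0.52200623, -0.19263221,  0.11526602]), np.float64(0.11860366544994017))
scene (array([ 0.52194592, -0.19350389,  0.11014822]), np.float64(0.04361231258117826))
top (array([ 0.52214148, -0.19264817,  0.11711771]), np.float64(0.07198896306030589))
stud scene 1313.0 0.72
stud top 1786.0 0.98
both (array([ 0.56021386,  0.21968811, -0.21256328]), np.float64(0.22738628236717684))
scene (array([ 0.55986584,  0.21747134, -0.22083312]), np.float64(0.09790435403283371))
top (array([ 0.56103795,  0.22336981, -0.21033683]), np.float64(0.12312662849680012))
grip scene 2335.0 0.6
grip top 845.0 0.96
both (array([ 0.5063863 , -0.20647761,  0.12665958]), np.float64(1.603569764120492))
scene (array([ 0.4365469 , -0.2701607 ,  1.17871893]), np.float64(0.8186645491417981))
top (array([ 0.507 , -0.1875,  0.1   ]), np.float64(0.756338322311173))
scene stud [224 201] [ 12 137 132]
scene wood bg [261 290] [ 17  99 200]
scene grip [308 245] [16 97 66]
top stud [224 204] [ 11 165 111]
top wood bg [336 248] [ 20 115 171]
top grip [378 214] [105  24  21]
```

Run:
```python
from fit import *
ms={};p=[.56,.22,-.212]
for n in ("scene","top"):
    im=cv2.imread(f"pics/{n}0.png"); hsv=cv2.cvtColor(cv2.GaussianBlur(im,(3,3),0),cv2.COLOR_BGR2HSV)
    near=cv2.dilate((sil(n,STUD,p,0)>.1).astype(np.uint8),np.ones((13,13)))
    m=((hsv[:,:,0]<=15)&(hsv[:,:,1]>95)&(hsv[:,:,2]<165)).astype(np.uint8)*near
    m=cv2.morphologyEx(m,cv2.MORPH_OPEN,np.ones((3,3)));m=cv2.morphologyEx(m,cv2.MORPH_CLOSE,np.ones((3,3)))
    l,c,st,_=cv2.connectedComponentsWithStats(m); k=1+np.argmax(st[1:,4]); ms[n]=(c==k).astype(float)
r,e=fit(ms,STUD,p,0); print(r,e); 
for n in ms: print(n,fit({n:ms[n]},STUD,p,0))
out=[]
for n in ms:
    im=cv2.imread(f"pics/{n}0.png")
    big=cv2.resize(im,None,fx=3,fy=3,interpolation=cv2.INTER_CUBIC)
    for mm,col in ((sil(n,STUD,r,0),(255,255,0)),(sil(n,GAUGE,[.522,-.193,.115],.022),(255,0,255)),(ms[n],(0,255,0))):
        b=(cv2.resize(mm,None,fx=3,fy=3)>.5).astype(np.uint8); cs,_=cv2.findContours(b,0,2); cv2.drawContours(big,cs,-1,col,1)
    o=proj(n,[.55,.02,.06])*3; x,y=int(o[0]-400),int(o[1]-150); out.append(big[max(0,y-150):y+450,max(0,x):x+800][100:400] if n=="top" else big[max(0,y):y+300,max(0,x):x+800])
cv2.imwrite("pics/ov.png",np.vstack([cv2.resize(o,(800,300)) for o in out]))
```

```text
[ 0.56306486  0.2246627  -0.21354609] 0.20343142080281584
scene (array([ 0.56328236,  0.2298332 , -0.21871965]), np.float64(0.13029265538780943))
top (array([ 0.56249052,  0.22110267, -0.20902369]), np.float64(0.05722488308945528))
```

View pics/ov.png

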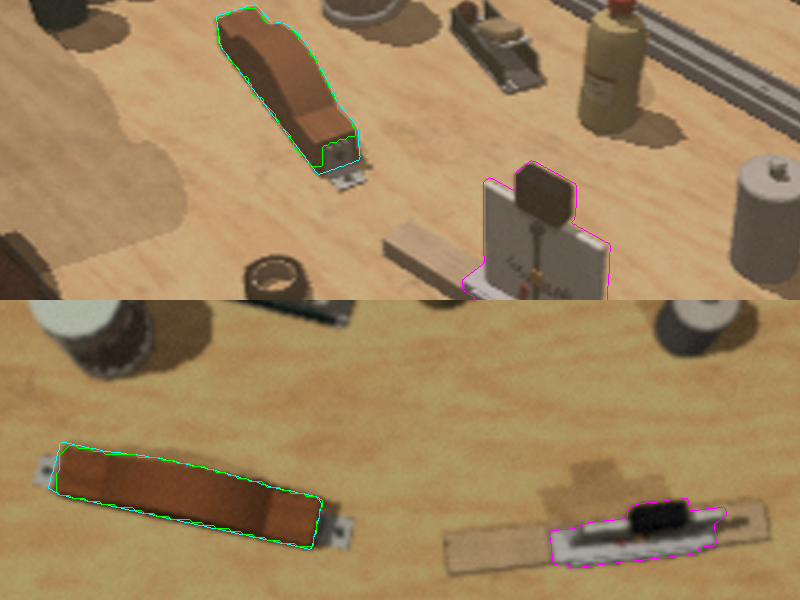

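{"method": "step_arm", "body": {
  "plan": [
    [[0, 0, -8, 4.5, -2, 0.5, 0], [0, 0, -16, 9, -5, 1, 0], [0, 0, -24, 13, -8.5, 1.5, 0], [0, 0, -32, 16.5, -12.5, 1.5, 0], [0, 0, -40, 19.5, -17, 1.5, 0]]
  ],
  "grip_force": 90
}}

```text
time_s: 2.7
tool_pos: [0.3139, 0.3245, 0.2713]
eef_rot: [1.449, 2.787, 0.001]
contact_force: [1.4, -0.6, 0.2]
grip_width: 0.0854
grip_force: 0.0
```

{"method": "step_arm", "body": {
  "plan": [
    [[0, 0, -6, 3, -5, 0, 0], [0, 0, -12, 5, -9.5, 0, 0], [0, 0, -18, 7, -14, 0, 0], [0, 0, -24, 9, -18.5, 0, 0], [0, 0, -28.8, 11, -23, 0, 0]]
  ]
}}

```text
time_s: 3.2
tool_pos: [0.4209, 0.0987, 0.2715]
eef_rot: [2.095, 2.341, 0.001]
contact_force: [1.4, 1.0, 0.4]
grip_width: 0.0853
grip_force: 0.0
```

{"method": "step_arm", "body": {
  "plan": [
    [[0, 0, 0, 2, -4.5, 0, 0], [0, 0, 0, 3.5, -9, 0, 0], [0, 0, 0, 5, -13.5, 0, 0], [0, 0, 0, 6.5, -18, 0, 0], [0, 0, 0, 7.5, -22.5, 0, 0]]
  ]
}}

```text
time_s: 3.7
tool_pos: [0.4959, -0.1265, 0.2712]
eef_rot: [2.09, 2.345, 0.0]
contact_force: [1.1, 0.1, 0.4]
grip_width: 0.0855
grip_force: 0.0
```

{"method": "step_arm", "body": {
  "plan": [
    [[0, 0, 0, 1, -3, 0, 0], [0, 0, 0, 1.6, -5.2, 0, 0], [0, 0, 0, 1.6, -5.2, -2, 0], [0, 0, 0, 1.6, -5.2, -4, 0], [0, 0, 0, 1.6, -5.2, -5, 0]]
  ]
}}

```text
time_s: 4.2
tool_pos: [0.5109, -0.1764, 0.2197]
eef_rot: [-2.089, -2.344, 0.001]
contact_force: [0.1, 0.5, -0.0]
grip_width: 0.0854
grip_force: 0.0
```

Run:
```python
from h import *
from scipy.spatial.transform import Rotation as R
s=ctrl.state(); m=R.from_rotvec(s["eef_rot"]).as_matrix(); print(s["time_s"],s["tool_pos"].round(4),m.round(3).tolist(),np.degrees(np.arctan2(m[1,1],m[0,1])),s["contact_force"])
out=[]
for n in ("scene","top"):
    im=viewer.get_image(n)[:,:,::-1].copy()
    u=proj(n,[.522,-.193,.17]).astype(int); out.append(cv2.resize(im[u[1]-60:u[1]+80,u[0]-65:u[0]+65],(400,430),interpolation=cv2.INTER_CUBIC))
cv2.imwrite("pics/c1.png",np.hstack(out))
```

```text
4.2 [ 0.5109 -0.1764  0.2197] [[-0.115, 0.993, -0.002], [0.993, 0.115, 0.001], [0.001, -0.002, -1.0]] 6.577592967251206 [ 0.11850609  0.48314164 -0.04044864]
```

View pics/c1.png

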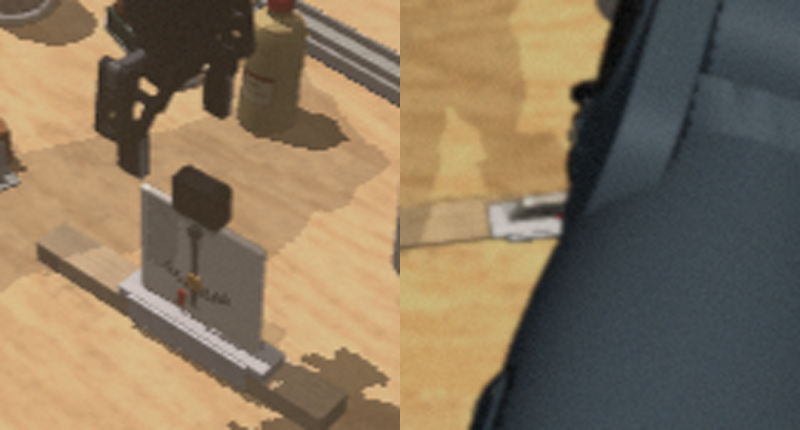

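The crop shows the open gripper above the block. The fingers straddle it in x, and the TCP is about 11 mm and 17 mm short of it in x and y.

{"method": "step_arm", "body": {
  "plan": [
    [[0, 0, 0, 1.1, -1.7, 0, 0], [0, 0, 0, 1.1, -1.7, 0, 0], [0, 0, 0, 1.1, -1.7, -2, 0], [0, 0, 0, 1.1, -1.7, -4, 0], [0, 0, 0, 1.1, -1.7, -5.4, 0]]
  ]
}}

```text
time_s: 4.8
tool_pos: [0.5223, -0.1929, 0.167]
eef_rot: [2.09, 2.346, 0.0]
contact_force: [1.1, -0.8, 1.5]
grip_width: 0.0851
grip_force: 0.0
```

{"method": "step_arm", "body": {
  "plan": [
    [[0, 0, 0, 0, 0, 0, 0], [0, 0, 0, 0, 0, 0, 0.3], [0, 0, 0, 0, 0, 0, 0.5], [0, 0, 0, 0, 0, 0, 0.6], [0, 0, 0, 0, 0, 0, 0.65]]
  ]
}}

```text
time_s: 5.3
tool_pos: [0.5227, -0.1934, 0.1679]
eef_rot: [2.089, 2.345, 0.001]
contact_force: [0.0, -0.3, -0.2]
grip_width: 0.0304
grip_force: 0.0
```

{"method": "step_arm", "body": {
  "plan": [
    [[0, 0, 0, 0, 0, -0.2, 0.7], [0, 0, 0, 0, 0, -0.2, 0.8], [0, 0, 0, 0, 0, -0.2, 1], [0, 0, 0, 0, 0, -0.2, 1], [0, 0, 0, 0, 0, -0.2, 1]]
  ]
}}

```text
time_s: 5.8
tool_pos: [0.5224, -0.1934, 0.1652]
eef_rot: [-2.09, -2.346, 0.0]
contact_force: [-0.3, 0.8, 3.0]
grip_width: 0.0189
grip_force: 88.4
```

{"method": "step_arm", "body": {
  "plan": [
    [[0, 0, 0, 0, 0, 0, 1], [0, 0, 0, 0, 0, 0, 1], [0, 0, 0, 0, 0, 0, 1], [0, 0, 0, 0, 0, 0.5, 1], [0, 0, 0, 0, 0, 1, 1]]
  ]
}}

```text
time_s: 6.3
tool_pos: [0.5223, -0.1932, 0.1754]
eef_rot: [-2.089, -2.345, 0.0]
contact_force: [0.3, 0.1, -2.5]
grip_width: 0.019
grip_force: 87.9
```

{"method": "step_arm", "body": {
  "plan": [
    [[0, 0, 0, 0, 0, 2.5, 1], [0, 0, 0, 0, 0, 6, 1], [0, 0, -1, 0, 2, 8.5, 1], [0, 0, -3, 0.5, 5.5, 8.5, 1], [0, 0, -5, 1, 9.5, 8.5, 1]]
  ]
}}

```text
time_s: 6.8
tool_pos: [0.5329, -0.098, 0.2615]
eef_rot: [2.193, 2.248, 0.002]
contact_force: [1.0, 0.9, -2.7]
grip_width: 0.0189
grip_force: 88.4
```

{"method": "step_arm", "body": {
  "plan": [
    [[0, 0, -2, 0.5, 4, 0, 1], [0, 0, -4, 1, 8, 0, 1], [0, 0, -6, 1.5, 12, 0, 1], [0, 0, -8, 1, 16, 0, 1], [0, 0, -10, 0.5, 20, 0, 1]]
  ]
}}

```text
time_s: 7.3
tool_pos: [0.5372, 0.1033, 0.2605]
eef_rot: [-2.38, -2.051, -0.0]
contact_force: [1.4, 0.7, -1.8]
grip_width: 0.0192
grip_force: 88.5
```

{"method": "step_arm", "body": {
  "plan": [
    [[0, 0, -2, 0, 4, 0, 1], [0, 0, -3.7, 0, 7.5, 0, 1], [0, 0, -3.7, 0, 10, 0, 1], [0, 0, -3.7, 0, 11.5, 0, 1], [0, 0, -3.7, 0, 12.4, 0, 1]]
  ]
}}

```text
time_s: 7.8
tool_pos: [0.5374, 0.2265, 0.2603]
eef_rot: [-2.442, -1.976, 0.0]
contact_force: [1.0, -0.1, -2.1]
grip_width: 0.019
grip_force: 88.5
```

{"method": "step_arm", "body": {
  "plan": [
    [[0, 0, 0, 0, 0, 0, 1], [0, 0, 0, 0, 0, 0, 1]]
  ]
}}

```text
time_s: 8.0
tool_pos: [0.5376, 0.2248, 0.2603]
eef_rot: [2.444, 1.974, -0.0]
contact_force: [-0.2, -0.8, -2.1]
grip_width: 0.019
grip_force: 88.5
```

```bash
cat > st.py <<'E'
from h import *
from scipy.spatial.transform import Rotation as R
S=np.array([.563,.223]);yaw=-.212
def st():
    s=ctrl.state(); m=R.from_rotvec(s["eef_rot"]).as_matrix()
    p=s["tool_pos"]; d=p[:2]-S; c,sn=np.cos(yaw),np.sin(yaw)
    print(s["time_s"],p.round(4),"stud xy",round(c*d[0]+sn*d[1],4),round(-sn*d[0]+c*d[1],4),"yaw",np.arctan2(m[1,1],m[0,1]).round(4),"zaxis",m[:,2].round(4),"F",s["contact_force"].round(2),"M",s["moment"].round(2)); return s,m
E
python3 - <<'E'
from st import *; st()
out=[]
for n in ("scene","top"):
    im=viewer.get_image(n)[:,:,::-1].copy(); cv2.imwrite(f"pics/{n}2.png",im)
    u=proj(n,[.55,.22,.13]).astype(int); out.append(cv2.resize(im[u[1]-70:u[1]+80,u[0]-65:u[0]+65],(400,460),interpolation=cv2.INTER_CUBIC))
cv2.imwrite("pics/c2.png",np.hstack(out))
E
```

```text
8.0 [0.5376 0.2248 0.2603] stud xy -0.0252 -0.0036 yaw -0.2117 zaxis [ 0.e+00 -3.e-04 -1.e+00] F [-0.23 -0.77 -2.14] M [0.03 0.04 0.05]
```

View pics/c2.png

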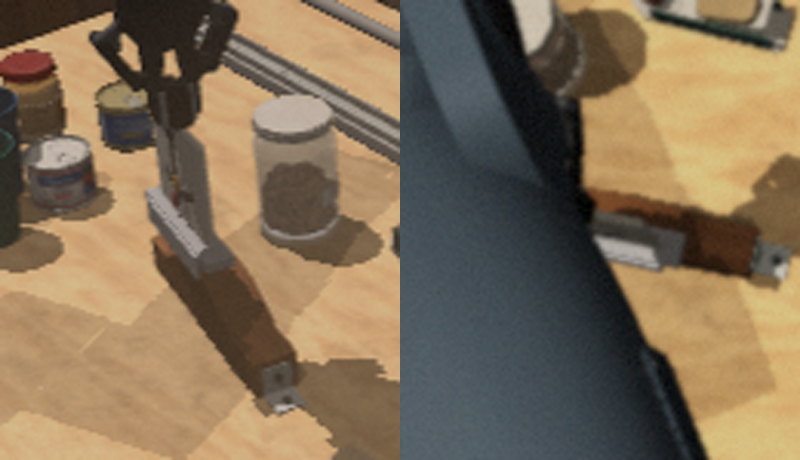

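The gauge hangs upright above and just in front of the stud, and the yaws match visually.

{"method": "step_arm", "body": {
  "plan": [
    [[0, 0, 0, 0.9, 0.2, 0, 1], [0, 0, 0, 0.9, 0.2, -1.5, 1], [0, 0, 0, 0.9, 0.2, -3, 1], [0, 0, 0, 0.9, 0.2, -4, 1], [0, 0, 0, 0.9, 0.2, -4.4, 1]]
  ]
}}

```text
time_s: 8.6
tool_pos: [0.5465, 0.2272, 0.2153]
eef_rot: [-2.443, -1.974, 0.002]
contact_force: [0.1, 0.0, -2.6]
grip_width: 0.0188
grip_force: 88.4
```

{"method": "step_arm", "body": {
  "plan": [
    [[0, 0, 0, 0, 0, 0, 1], [0, 0, 0, 0, 0, -0.05, 1], [0, 0, 0, 0, 0, -0.1, 1], [0, 0, 0, 0, 0, -0.15, 1], [0, 0, 0, 0, 0, -0.2, 1]]
  ]
}}

```text
time_s: 9.1
tool_pos: [0.5465, 0.2277, 0.2145]
eef_rot: [2.443, 1.975, 0.001]
contact_force: [0.2, 0.9, -2.6]
grip_width: 0.0192
grip_force: 88.5
```

{"method": "step_arm", "body": {
  "plan": [
    [[0, 0, 0, 0, 0, -0.05, 1], [0, 0, 0, 0, 0, -0.1, 1], [0, 0, 0, 0, 0, -0.15, 1], [0, 0, 0, 0, 0, -0.15, 1]]
  ]
}}

```text
time_s: 9.5
tool_pos: [0.5465, 0.2277, 0.2132]
eef_rot: [2.443, 1.975, 0.001]
contact_force: [-1.6, -1.1, 4.5]
grip_width: 0.0192
grip_force: 89.5
```

{"method": "step_arm", "body": {
  "plan": [
    [[0, 0, 0, 0.15, -0.03, 0, 1], [0, 0, 0, 0.3, -0.06, 0, 1], [0, 0, 0, 0.4, -0.09, 0, 1], [0, 0, 0, 0.5, -0.11, 0, 1], [0, 0, 0, 0.5, -0.11, 0, 1]]
  ]
}}

```text
time_s: 10.0
tool_pos: [0.5513, 0.2268, 0.2132]
eef_rot: [-2.442, -1.975, -0.001]
contact_force: [-4.2, 1.4, 7.0]
grip_width: 0.0192
grip_force: 89.9
```

{"method": "step_arm", "body": {
  "plan": [
    [[0, 0, 0, 0.05, -0.01, 0, 1], [0, 0, 0, 0.1, -0.02, 0, 1], [0, 0, 0, 0.15, -0.03, 0, 1], [0, 0, 0, 0.2, -0.04, 0, 1], [0, 0, 0, 0.2, -0.04, 0, 1]]
  ]
}}

```text
time_s: 10.5
tool_pos: [0.5532, 0.2265, 0.2133]
eef_rot: [-2.442, -1.975, -0.001]
contact_force: [-4.0, 1.5, 7.1]
grip_width: 0.019
grip_force: 89.9
```

```bash
python3 -c "
from st import *; st()"
```

```text
10.5 [0.5532 0.2265 0.2133] stud xy -0.0103 0.0013 yaw -0.2109 zaxis [-2.e-04  9.e-04 -1.e+00] F [-4.02  1.53  7.08] M [0.25 1.41 0.02]
```

{"method": "step_arm", "body": {
  "plan": [
    [[0, 0, 0, 0.05, -0.01, 0, 1], [0, 0, 0, 0.1, -0.02, 0, 1], [0, 0, 0, 0.15, -0.03, 0, 1], [0, 0, 0, 0.15, -0.03, 0, 1]]
  ]
}}

```text
time_s: 10.9
tool_pos: [0.5547, 0.2261, 0.2132]
eef_rot: [-2.442, -1.975, -0.001]
contact_force: [-3.8, 2.3, 7.4]
grip_width: 0.019
grip_force: 89.9
```

{"method": "step_arm", "body": {
  "plan": [
    [[0, 0, 0, 0.05, -0.01, 0, 1], [0, 0, 0, 0.1, -0.02, 0, 1], [0, 0, 0, 0.1, -0.02, 0, 1]]
  ]
}}

```text
time_s: 11.2
tool_pos: [0.5553, 0.226, 0.2133]
eef_rot: [-2.442, -1.975, 0.0]
contact_force: [-7.6, 1.5, 9.3]
grip_width: 0.0193
grip_force: 90.3
```

{"method": "step_arm", "body": {
  "plan": [
    [[0, 0, 0, 0.05, -0.01, 0, 1], [0, 0, 0, 0.05, -0.01, 0, 1]]
  ]
}}

```text
time_s: 11.4
tool_pos: [0.5556, 0.226, 0.2133]
eef_rot: [-2.441, -1.974, 0.001]
contact_force: [-9.8, 0.8, 11.0]
grip_width: 0.019
grip_force: 90.5
```

Run:
```python
from st import *; st()
out=[]
for n in ("scene","top"):
    im=viewer.get_image(n)[:,:,::-1].copy(); cv2.imwrite(f"pics/{n}3.png",im)
    u=proj(n,[.55,.22,.10]).astype(int); out.append(cv2.resize(im[u[1]-55:u[1]+65,u[0]-55:u[0]+55],(400,436),interpolation=cv2.INTER_CUBIC))
    for q in ("pointer_tip","mark_tip","lip_left","lip_right"): print(n,q,[(np.round(x["location"],1).tolist(),round(x["conf"],2)) for x in look_for(n,q)[:2]])
cv2.imwrite("pics/c3.png",np.hstack(out))
```

```text
11.4 [0.5556 0.226  0.2133] stud xy -0.0079 0.0014 yaw -0.2107 zaxis [-0.0014  0.0012 -1.    ] F [-9.79  0.82 11.03] M [0.47 2.87 0.03]
scene pointer_tip []
scene mark_tip [([233.7, 218.5], 0.75)]
scene lip_left [([215.3, 183.8], 0.96), ([333.3, 203.9], 0.41)]
scene lip_right [([215.1, 184.4], 0.69), ([231.4, 222.1], 0.47)]
top pointer_tip []
top mark_tip []
top lip_left []
top lip_right [([228.5, 209.3], 0.56), ([253.6, 214.3], 0.55)]
```

View pics/c3.png

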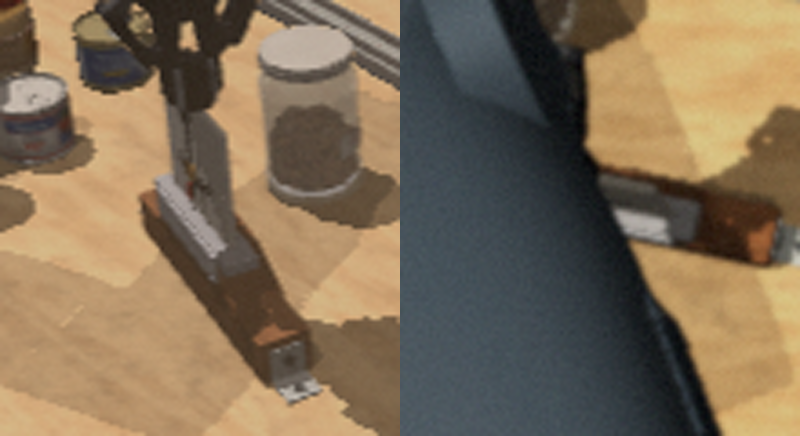

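The gauge is seated level on the crown with its lip against the front face (stud x -7.9 mm measured, -7.5 mm expected). Next I measure the mark angle from the first picture, which sees the dial best.

```bash
cat > dial.py <<'E'
from fit import *
from scipy.spatial.transform import Rotation as R
def todial(n,px,p,z0,a,xf=-.007):
    Rm=R.from_euler("z",p[2])*R.from_euler("x",a); o,d=ray(n,px); o=Rm.inv().apply(o-np.array([p[0],p[1],z0])); d=Rm.inv().apply(d)
    X=o+d*(xf-o[0])/d[0]; return X[1:]  # y,z
def rect(im,p,z0,a,s=4,xf=-.007):
    # rectified dial: y +70..-70 (left = +y), z 0..160, s px/mm
    Rm=R.from_euler("z",p[2])*R.from_euler("x",a)
    C=np.array([[70,0],[-70,0],[-70,125],[70,125]])/1000.
    src=np.float32([proj("scene",Rm.apply([xf,y,z])+[p[0],p[1],z0]) for y,z in C])
    dst=np.float32([[(70-1000*y)*s,(125-1000*z)*s] for y,z in C])
    return cv2.warpPerspective(im,cv2.getPerspectiveTransform(src,dst),(140*s,125*s),flags=cv2.INTER_CUBIC)
E
python3 - <<'E'
from dial import *
out=[]
for f,p,z in (("scene0",[.522,-.193,.115],.022),("scene3",[.5556,.226,-.211],.070)):
    im=cv2.imread(f"pics/{f}.png"); r=rect(im,p,z,0)
    h=cv2.cvtColor(r,cv2.COLOR_BGR2HSV).astype(int); R_=(r[:,:,2].astype(int)-r[:,:,1]); red=(R_>70)&(abs(r[:,:,1].astype(int)-r[:,:,0])<35)
    v,u=np.nonzero(red)
    if len(u): 
        y=70-u/4; zz=125-v/4; print(f,len(u),y.mean(),zz.mean(),"ang",np.arctan2(y.mean(),108-zz.mean()),"r",np.hypot(y.mean(),108-zz.mean()))
    out.append(r[:, 80:480])
cv2.imwrite("pics/d.png",np.hstack(out))
E
```

```text
(no output)
```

View pics/d.png

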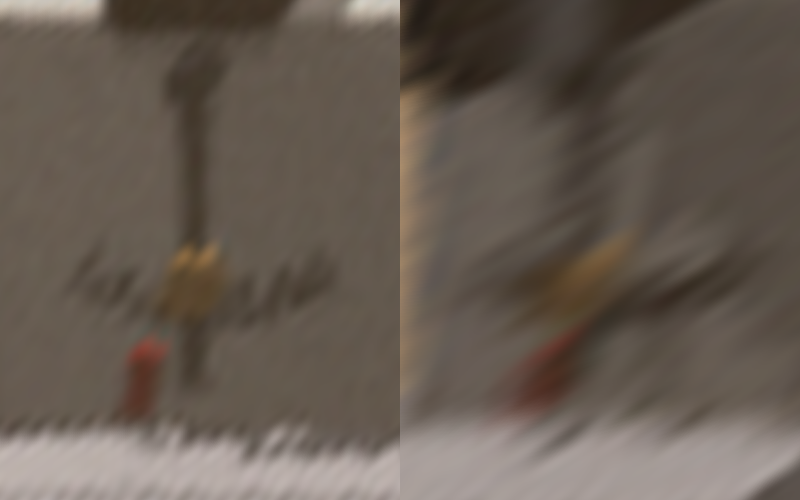

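Run:
```python
from dial import *
p=[.522,-.193,.115]; Rm=R.from_euler("z",p[2])
def near(n,g): return proj(n,Rm.apply(g)+[p[0],p[1],.022])
C={}
for n in ("scene","top"):
    im=cv2.imread(f"pics/{n}0.png").astype(float); u=near(n,[-.006,.013,.03]).round().astype(int)
    W=10; b=im[u[1]-W:u[1]+W+1,u[0]-W:u[0]+W+1]
    red=b[:,:,2]-b[:,:,1]; ex=red-np.maximum(b[:,:,1]-b[:,:,0],0)*1.0
    print(n,u); print(np.round(ex).astype(int)[3:18,2:19])
    w=np.clip(ex-(18 if n=="scene" else 18),0,None); 
    vv,uu=np.mgrid[-W:W+1,-W:W+1]; w=w*(np.hypot(uu,vv)<7)
    C[n]=u+np.array([(w*uu).sum(),(w*vv).sum()])/w.sum()
print(C); X,e=tri(C["scene"],C["top"]); g=Rm.inv().apply(X-[p[0],p[1],.022]); print(g,e,np.arctan2(g[1],.108-g[2]),np.hypot(g[1],.108-g[2]))
```

```text
scene [302 279]
[[ 2 -2 -1 -2  0 -1 -1 -3  1  0 -4 -7 -5 -1  3 -2 -1]
 [ 2  0  1  0 -3  0 -1 -1  1 -2 -6 -6 -6 -5 -5 -2  0]
 [ 0  3  0  1  0  0  0 -1 -2 -4 -4 -5 -6 -4 -4 -3  0]
 [ 1  1  1 -1  1 -1  2  0 -1 -2 -3 -4 -1 -2 -1 -1 -1]
 [ 2  1 -2  0  1  1 -2  0 -1  0 -4 -1 -5 -6 -5 -2 -2]
 [ 1  1 -2 -4 -2  0 11 47 41 -3  0 -2 -4 -3 -3  0 -1]
 [ 1 -2 -3 -2 -2  2  9 19 36 34  0  0 -1  1 -1 -1 -1]
 [ 7  0  0 -1  0  1  7 20 21 12  0  1  1 -1 -1  0 -2]
 [ 2  4  3  1  2  1 14 23 16  2 -3  0 -4 -2  1  0  0]
 [ 7  6  5  6  4  3  9 19 13  3  0  0 -2 -1 -1  1  2]
 [ 4  5  4  7  5  6  5  7 14  0  3 -2  0  0 -2  2 -1]
 [ 6  4  4  4  4  5  6  2  2 -2  0  3  1  2 -2 -1  0]
 [ 7  7 10  7  5  6  7  5  4  3  1  0 -4 -2 -2 -4 -1]
 [ 5  5  4  5  6  6  6  8  5  5  6  1  0  1 -1 -1 -3]
 [ 2  3  8  6  7  6  4  7  5  6  6  5  1  0  1 -2 -2]]
top [367 223]
[[-10  -6  -5  -7 -10  -9  -8  -5  -9  -6  -3   0   3  -1   0  -2  -3]
 [-12  -8  -8 -11 -12 -12 -12 -11 -12  -6  -3  -3  -2  -2   4   1   0]
 [-19 -17 -15 -14  -8  -7 -12 -10  -4  -3  -1  -8   0   1   1   0  -5]
 [-10 -11  -5  -3  -6  -8  -5  -6  -5  -6  -1 
[... 294 characters left out ...]
2  -2  -2   1]
 [ -3  -3   0  -1   0  11  17  18  12   3   3   0   1  -3   1  -1   1]
 [ -2  -3   0  -3   0  -1   2   1  -2  -6  -3  -1  -3   0  -2   0   0]
 [ -2  -3  -2   0   4  -4  -1   2  -1   0  -2  -4  -1  -2   0   3  -2]
 [  0  -2  -4   3  -3  -3   4  -1  -2  -1  -1   1   0  -1  -3  -1  -3]
 [ -1   1  -1   1   1  -1  -1  -3   0   3  -1   2   4  -2   2   0   0]
 [ -5  -5  -1   0   3  -3   2  -3  -1  -7  -3   2  -4  -5  -6  -7  -6]
 [ -2  -8  -6  -3  -8  -7  -5 -12 -11 -11 -16  -9 -10 -11 -17 -15 -15]]
{'scene': array([301.7755102 , 277.65306122]), 'top': array([366.03508772, 223.        ])}
[-0.0059662   0.01496182  0.03450967] 0.0010776589956111202 0.20084402980821 0.07499790128732393
```

{"method": "step_arm", "body": {
  "plan": [
    [[0, 0, 0, 0, 0, 0.03, 1], [0, 0, 0, 0, 0, 0.03, 1], [0, 0, 0, 0, 0, 0.03, 1]]
  ],
  "grip_force": 120
}}

```text
time_s: 12.2
tool_pos: [0.5555, 0.2259, 0.2134]
eef_rot: [-2.441, -1.974, 0.001]
contact_force: [-8.7, 1.6, 8.1]
grip_width: 0.0188
grip_force: 117.2
```

{"method": "step_arm", "body": {
  "plan": [
    [[-0.98, 0.21, 0, 0.096, 0.449, -0.004, 1], [-1.96, 0.42, 0, 0.192, 0.899, -0.016, 1], [-2.93, 0.63, 0, 0.288, 1.348, -0.036, 1], [-3.91, 0.84, 0, 0.384, 1.796, -0.064, 1], [-4.89, 1.05, 0, 0.48, 2.245, -0.1, 1]]
  ]
}}

```text
time_s: 12.7
tool_pos: [0.5601, 0.2474, 0.2122]
eef_rot: [2.398, 1.939, -0.11]
contact_force: [-10.1, -5.1, 9.9]
grip_width: 0.0185
grip_force: 118.5
```

```bash
cat >> st.py <<'E'
def tilt(s,m):
    u=np.array([np.cos(yaw),np.sin(yaw),0]); v=np.array([-u[1],u[0],0]); z=-m[:,2]; F=s["contact_force"]
    print("a",np.arctan2(-z@v,z[2]).round(4),"pitch",np.arctan2(z@u,z[2]).round(4),"Fstud",(F@u).round(1),(F@v).round(1),"Fn",F[2].round(1),"M",(s["moment"]@u).round(2),(s["moment"]@v).round(2))
E
python3 -c "
from st import *; tilt(*st())"
```

```text
12.7 [0.5601 0.2474 0.2122] stud xy -0.0079 0.0232 yaw -0.211 zaxis [-0.0206 -0.0875 -0.9959] F [-10.1   -5.07   9.91] M [-1.87  3.11  0.11]
a -0.09 pitch 0.0017 Fstud -8.8 -7.1 Fn 9.9 M -2.49 2.64
```

{"method": "step_arm", "body": {
  "plan": [
    [[-1.27, 0.27, 0, 0.11, 0.58, -0.04, 1], [-2.54, 0.54, 0, 0.233, 1.161, -0.111, 1], [-3.81, 0.82, 0, 0.357, 1.739, -0.197, 1], [-5.09, 1.09, 0, 0.48, 2.316, -0.296, 1], [-6.32, 1.35, 0, 0.598, 2.87, -0.405, 1]]
  ]
}}

```text
time_s: 13.2
tool_pos: [0.5662, 0.2766, 0.2078]
eef_rot: [2.338, 1.891, -0.239]
contact_force: [-7.3, -2.6, 3.0]
grip_width: 0.0186
grip_force: 117.5
```

{"method": "step_arm", "body": {
  "plan": [
    [[0, 0, 0, 0, 0, 0, 1], [0, 0, 0, 0, 0, 0, 1]]
  ]
}}

```text
time_s: 13.4
tool_pos: [0.5662, 0.2768, 0.2076]
eef_rot: [2.338, 1.892, -0.239]
contact_force: [-7.7, -0.9, 2.5]
grip_width: 0.0187
grip_force: 117.7
```

```bash
python3 -c "
from st import *; tilt(*st())"
```

```text
13.4 [0.5662 0.2768 0.2076] stud xy -0.0082 0.0533 yaw -0.2104 zaxis [-0.044  -0.1953 -0.9798] F [-7.73 -0.94  2.55] M [-0.52  2.43 -0.25]
a -0.2015 pitch 0.002 Fstud -7.4 -2.5 Fn 2.5 M -1.02 2.26
```

```bash
cat > look.py <<'E'
from st import *
from dial import rect
import sys
s,m=st(); tilt(s,m)
for i in range(10): viewer.get_image("scene")
im=np.mean([viewer.get_image("scene").astype(float) for i in range(10)],0).round().astype(np.uint8)[:,:,::-1].copy()
cv2.imwrite(f"pics/{sys.argv[1]}_raw.png",im)
a=float(sys.argv[2]); z=-m[:,2]; o=s["tool_pos"]-.1433*z
r=rect(im,[o[0],o[1],-.211],o[2],a,xf=-.006)
u=proj("scene",o+.06*z).astype(int); c=cv2.resize(im[u[1]-32:u[1]+32,u[0]-26:u[0]+26],(406,500),interpolation=cv2.INTER_CUBIC)
cv2.imwrite(f"pics/{sys.argv[1]}.png",np.hstack([r[:,80:470],c]))
for q in ("pointer_tip","mark_tip"): print(q,[(np.round(x["location"],1).tolist(),round(x["conf"],2)) for x in look_for("scene",q)[:2]])
Rm=R.from_euler("z",-.211)*R.from_euler("x",a)
for t in (.15,.2,.25): print(t,"proj mark",proj("scene",o+Rm.apply([-.006,.076*np.sin(t),.108-.076*np.cos(t)])).round(1),"ptr",proj("scene",o+Rm.apply([-.009,.076*np.sin(t),.108-.076*np.cos(t)])).round(1))
E
python3 look.py e1 -0.2015
```

```text
13.4 [0.5662 0.2768 0.2076] stud xy -0.0082 0.0533 yaw -0.2104 zaxis [-0.044  -0.1953 -0.9798] F [-7.73 -0.94  2.55] M [-0.52  2.43 -0.25]
a -0.2015 pitch 0.002 Fstud -7.4 -2.5 Fn 2.5 M -1.02 2.26
pointer_tip []
mark_tip [([207.9, 178.7], 0.47)]
0.15 proj mark [209.5 183.5] ptr [208.5 183.8]
0.2 proj mark [209. 183.] ptr [208.1 183.2]
0.25 proj mark [208.5 182.3] ptr [207.6 182.6]
```

View pics/e1.png

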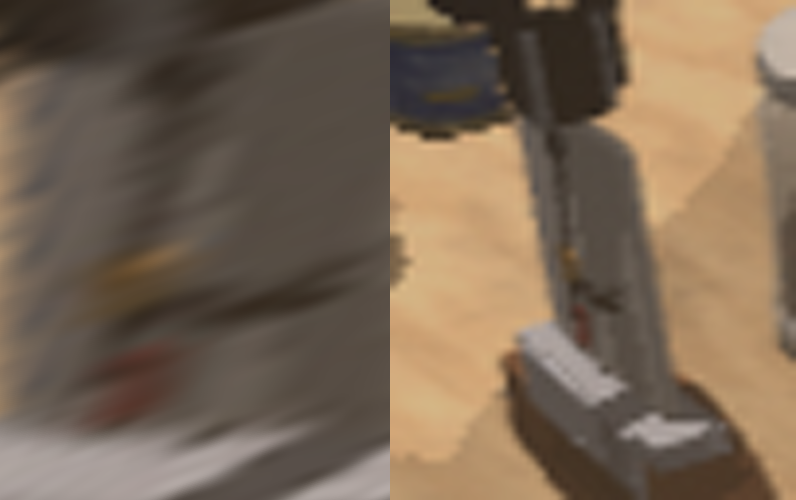

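Run:
```python
from dial import *
im=cv2.imread("pics/scene0.png"); p=[.522,-.193,.113]
for xf in (-.004,-.006):
    r=rect(im,p,.022,0,xf=xf).astype(float)
    out=[]
    for z in (60,70,80,90): # plate edges by gradient of blue
        g=np.gradient(cv2.GaussianBlur(r[:,:,0],(9,9),0)[int((125-z)*4)]); 
        L=np.arange(20,70)[np.argmax(abs(g[20:70]))]; Rr=np.arange(490,550)[np.argmax(abs(g[490:550]))]
        out.append((70-L/4,70-Rr/4))
    print(xf,"edges",out)
    ex=r[:,:,2]-r[:,:,1]-np.clip(r[:,:,1]-r[:,:,0],0,None); 
    for z in (38,36,34,32,30,28,26):
        row=ex[int((125-z)*4)-2:int((125-z)*4)+3,180:280].mean(0); w=np.clip(row-8,0,None); y=70-(180+(w*np.arange(100)).sum()/w.sum())/4
        dk=255-r[int((125-z)*4)-2:int((125-z)*4)+3,245:300].mean((0,2)); w2=np.clip(dk-np.percentile(dk,50)-4,0,None); yp=70-(245+(w2*np.arange(55)).sum()/w2.sum())/4
        print(z,y.round(2),"ang",np.arctan2(y,108-z).round(3),"ptr",yp.round(2))
    for z in (60,65,70,75,80,85,90):
        dk=255-r[int((125-z)*4)-2:int((125-z)*4)+3,245:300].mean((0,2)); w2=np.clip(dk-np.percentile(dk,50)-4,0,None); print("ptr",z,(70-(245+(w2*np.arange(55)).sum()/w2.sum())/4).round(2))
```

```text
-0.004 edges [(np.float64(59.5), np.float64(-63.0)), (np.float64(58.5), np.float64(-62.75)), (np.float64(59.5), np.float64(-62.0)), (np.float64(58.75), np.float64(-63.75))]
38 14.47 ang 0.204 ptr 3.73
36 15.12 ang 0.207 ptr 4.0
34 15.46 ang 0.206 ptr 4.08
32 16.27 ang 0.211 ptr 4.18
30 16.78 ang 0.212 ptr 4.42
28 16.89 ang 0.208 ptr 4.69
26 17.23 ang 0.207 ptr 4.88
ptr 60 3.46
ptr 65 3.8
ptr 70 3.61
ptr 75 3.91
ptr 80 3.71
ptr 85 3.87
ptr 90 4.23
-0.006 edges [(np.float64(58.0), np.float64(-64.5)), (np.float64(57.75), np.float64(-64.0)), (np.float64(56.25), np.float64(-63.0)), (np.float64(57.25), np.float64(-65.0))]
38 13.39 ang 0.189 ptr 2.41
36 14.01 ang 0.192 ptr 2.48
34 14.82 ang 0.198 ptr 2.59
32 15.09 ang 0.196 ptr 2.9
30 15.29 ang 0.194 ptr 3.1
28 15.69 ang 0.194 ptr 3.35
26 16.26 ang 0.196 ptr nan
ptr 60 -0.03
ptr 65 2.52
ptr 70 1.95
ptr 75 2.1
ptr 80 2.3
ptr 85 2.05
ptr 90 2.47<stdin>:14: RuntimeWarning: invalid value encountered in scalar divide
```

Run:
```python
from dial import *
from scipy.optimize import least_squares
from h import *
def pose(t,zax):
    return np.array(t)-.1433*np.array(zax)
V=[("scene0",np.array([.522,-.193,.022]),.113,0.),("scene3",pose([.5556,.2260,.2133],[0,0,1.]),-.211,0.),("e1_raw",pose([.5662,.2768,.2076],[.044,.1953,.9798]),-.211,-.2015)]
def P(v,x,r,t,): 
    Rm=R.from_euler("z",v[2])*R.from_euler("x",v[3]); return proj("scene",v[1]+Rm.apply([x,r*np.sin(t),.108-r*np.cos(t)]))
obs=[]
for v in V:
    im=cv2.resize(cv2.imread(f"pics/{v[0]}.png"),None,fx=1,fy=1).astype(float)
    o=[]
    for kind,x,r,t in (("m",-.006,.076,.2),("b",-.009,.054,-v[3])):
        u=P(v,x,r,t); vv,uu=np.mgrid[0:420,0:560]; d=np.hypot(uu-u[0],vv-u[1])<7
        B,G,Rd=im[:,:,0],im[:,:,1],im[:,:,2]
        e=Rd-G-np.clip(G-B,0,None) if kind=="m" else G-B-np.clip(Rd-G-25,0,None)*0
        if kind=="b": e=np.where((Rd>70),e,0)
        q=e[d]; w=np.clip(e-max(.3*q.max(),8),0,None)*d
        lab=cv2.connectedComponents((w>0).astype(np.uint8))[1]; k=np.argmax([ (w*(lab==i)).sum() for i in range(1,lab.max()+1)])+1; w=w*(lab==k)
        c=np.array([(w*uu).sum(),(w*vv).sum()])/w.sum(); o.append(c); print(v[0],kind,"pred",u.round(1),"obs",c.round(2),"n",(w>0).sum())
    obs.append(o)
def res(p,sig=.3):
    t,xm,xb,rm,rb=p[:5]; e=[]
    for i,v in enumerate(V):
        of=p[5+2*i:7+2*i]
        e+=list((P(v,xm/1e3,rm/1e3,t)+of-obs[i][0])/sig)+list((P(v,xb/1e3,rb/1e3,-v[3])+of-obs[i][1])/sig)
    return np.array(e+list(p[5:]/.8)+[(xm+5.5)/1.5,(xb+9)/2,(rm-76)/4,(rb-54)/6,(t-.22)/.1])
s=least_squares(res,[.2,-5.5,-9,76,54]+[0]*6); c=np.linalg.inv(s.jac.T@s.jac); print(s.x.round(3)); print(np.sqrt(np.diag(c))[:5].round(3),"res",s.fun.round(1))
```

```text
scene0 m pred [301.5 278. ] obs [301.72 277.92] n 10
scene0 b pred [305.6 275.4] obs [305.5  274.24] n 59
scene3 m pred [212.8 185.8] obs [212.58 186.67] n 12
scene3 b pred [213.1 182.6] obs [213.16 181.45] n 19
e1_raw m pred [209. 183.] obs [209.11 184.11] n 10
e1_raw b pred [207.2 177. ] obs [202.71 177.93] n 45
[  0.211  -4.351 -12.5    79.978  50.561   0.531  -0.619   0.282  -0.095
  -1.733   0.889]
[0.017 1.063 1.06  1.814 1.58 ] res [ 0.7 -0.5 -1.   0.7  3.1 -1.3 -3.2  1.3 -4.4  1.9  5.2 -2.3  0.7 -0.8
  0.4 -0.1 -2.2  1.1  0.8 -1.8  1.  -0.6 -0.1]
```

{"method": "step_arm", "body": {
  "plan": [
    [[-0.2, 0.05, 0, 0.02, 0.09, -0.02, 1], [-0.42, 0.09, 0, 0.04, 0.19, -0.04, 1], [-0.42, 0.09, 0, 0.04, 0.19, -0.045, 1], [-0.42, 0.09, 0, 0.04, 0.19, -0.045, 1]]
  ]
}}

```text
time_s: 14.9
tool_pos: [0.5666, 0.2784, 0.2073]
eef_rot: [2.334, 1.888, -0.247]
contact_force: [-7.0, -1.2, 3.9]
grip_width: 0.0185
grip_force: 117.7
```

Run:
```python
from st import *
import fit as F
from scipy.optimize import minimize
s,m=st(); tilt(s,m)
for i in range(12): viewer.get_image("scene")
im=np.mean([viewer.get_image("scene").astype(float) for i in range(10)],0).round().astype(np.uint8)[:,:,::-1].copy(); cv2.imwrite("pics/f_raw.png",im)
z=-m[:,2]; o=s["tool_pos"]-.1433*z; tip=s["tool_pos"]
for q in ("gauge","grip"):
  for x in masks_of("scene",q)[:2]:
    M=x["region"].astype(float); print(q,x["conf"],M.sum(),x["location"],proj("scene",o+.06*z))
    if np.linalg.norm(x["location"]-proj("scene",o+.06*z))>25: continue
    def c(v):
        g=F.sil("scene",F.GAUGE[:3],[v[0],v[1],-.211],o[2]+v[2],v[3]); 
        u=proj("scene",o+.118*z); w=np.ones_like(g); w[:int(u[1])]=0
        return 1-(np.minimum(g,M)*w).sum()/(np.maximum(g,M)*w).sum()
    p0=np.array([o[0],o[1],0,-.209]); S=[p0]+[p0+d for d in np.diag([.006,.006,.004,.06])]
    r=minimize(c,p0,method="Nelder-Mead",options=dict(initial_simplex=S,xatol=2e-4,fatol=1e-4,maxiter=200)); print(r.x-p0,r.x[3],r.fun,c(p0))
    for a in (-.27,-.24,-.21,-.18,-.15): print(a,c([r.x[0]+.05*0,r.x[1],r.x[2],a]).round(3),end=" ")
```

```text
14.9 [0.5666 0.2784 0.2073] stud xy -0.0081 0.0549 yaw -0.2109 zaxis [-0.0456 -0.2022 -0.9783] F [-7.01 -1.21  3.9 ] M [-0.54  2.36 -0.23]
a -0.2088 pitch 0.002 Fstud -6.6 -2.7 Fn 3.9 M -1.02 2.19
grip 0.79 889.0 [209.5, 181.0] [210.99036979 175.51421028]
[-0.00045172  0.00061102  0.00038967  0.00224602] -0.20675398486119215 0.09033929545411801 0.09553122613710352
-0.27 0.123 -0.24 0.104 -0.21 0.096 -0.18 0.105 -0.15 0.131
```

Run:
```python
from dial import *
from scipy.optimize import least_squares
mk={}
def P(v,x,r,t):
    Rm=R.from_euler("z",v[1])*R.from_euler("x",v[2]); return proj("scene",v[0]+Rm.apply([x/1e3,r/1e3*np.sin(t),.108-r/1e3*np.cos(t)]))
ps=lambda t,z: np.array(t)-.1433*np.array(z)
V=[(np.array([.522,-.193,.022]),.113,0.),(ps([.5556,.2260,.2133],[0,0,1.]),-.211,0.),(ps([.5666,.2784,.2073],[.0456,.2022,.9783]),-.211,-.2088)]
im=cv2.imread("pics/f_raw.png").astype(float); vv,uu=np.mgrid[0:420,0:560]; u=P(V[2],-6,76,.2)
e=im[:,:,2]-im[:,:,1]-np.clip(im[:,:,1]-im[:,:,0],0,None); d=np.hypot(uu-u[0],vv-u[1])<4; w=np.clip(e-10,0,None)*d
f=np.array([(w*uu).sum(),(w*vv).sum()])/w.sum(); print(u,f)
M=[[301.72,277.92],[212.58,186.67],f]; B=[[305.5,274.24],[213.16,181.45],None]
for so in (.5,1):
  def res(p):
    t,xm,xb,rm,rb=p[:5]; r=[]
    for i,v in enumerate(V):
        of=p[5+2*i:7+2*i]; r+=list((P(v,xm,rm,t)+of-M[i])/.3)
        if B[i]: r+=list((P(v,xb,rb,0)+of-B[i])/.3)
    return np.array(r+list(p[5:]/so)+[(xm+5.5)/1,(xb+9.5)/1.5,(rm-77)/3,(rb-52)/5])
  s=least_squares(res,[.2,-5.5,-9,76,54]+[0]*6); c=np.linalg.inv(s.jac.T@s.jac); print(s.x.round(3),np.sqrt(c[0,0]).round(4),s.fun.round(1))
u=P(V[2],-6,45,.2).astype(int); cv2.imwrite("pics/f.png",cv2.resize(im[u[1]-25:u[1]+30,u[0]-25:u[0]+35].astype(np.uint8),(654,600),interpolation=cv2.INTER_NEAREST))
```

```text
[208.89842677 182.90397793] [209.15  184.625]
[ 1.9400e-01 -5.6800e+00 -9.0060e+00  7.8795e+01  5.1187e+01  2.0000e-02
 -4.5300e-01 -1.2500e-01 -7.6000e-02 -8.0000e-03  6.5600e-01] 0.0161 [-0.5  1.2  0.5 -0.7  0.9 -0.7 -0.8  0.8  0.  -0.8  0.  -0.9 -0.3 -0.2
 -0.   1.3 -0.2  0.3  0.6 -0.2]
[ 1.9000e-01 -5.7900e+00 -8.9010e+00  7.8243e+01  5.1308e+01 -4.0000e-02
 -4.9900e-01 -1.6100e-01 -7.0000e-02  3.0000e-03  9.0800e-01] 0.0188 [-0.3  0.9  0.3 -0.8  0.8 -0.9 -0.8  0.9 -0.  -0.3 -0.  -0.5 -0.2 -0.1
  0.   0.9 -0.3  0.4  0.4 -0.1]
```

View pics/f.png

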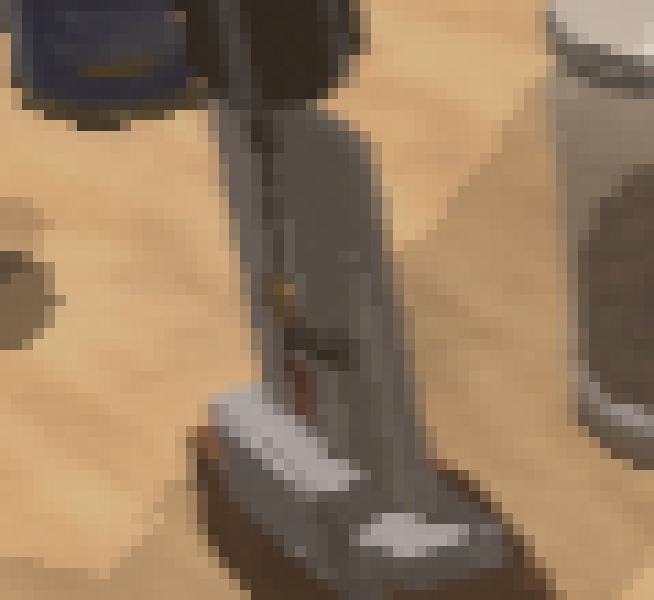

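{"method": "step_arm", "body": {
  "plan": [
    [[0.15, -0.03, 0, -0.015, -0.07, 0.014, 1], [0.31, -0.07, 0, -0.03, -0.145, 0.027, 1], [0.31, -0.07, 0, -0.03, -0.145, 0.027, 1]]
  ]
}}

```text
time_s: 16.4
tool_pos: [0.5663, 0.2771, 0.2076]
eef_rot: [2.338, 1.891, -0.24]
contact_force: [-6.5, 0.5, 2.3]
grip_width: 0.0184
grip_force: 117.3
```

{"method": "step_arm", "body": {
  "plan": [
    [[0, 0, 0, 0, 0, 0, 1], [0, 0, 0, 0, 0, 0, 1], [0, 0, 0, 0, 0, 0, 1], [0, 0, 0, 0, 0, 0, 1], [0, 0, 0, 0, 0, 0, 1]]
  ]
}}

```text
time_s: 16.9
tool_pos: [0.5664, 0.2771, 0.2076]
eef_rot: [2.338, 1.891, -0.24]
contact_force: [-6.9, -0.9, 2.7]
grip_width: 0.0184
grip_force: 117.3
```

{"method": "step_arm", "body": {
  "plan": [
    [[0, 0, 0, 0, 0, 0, 1], [0, 0, 0, 0, 0, 0, 1], [0, 0, 0, 0, 0, 0, 1], [0, 0, 0, 0, 0, 0, 1], [0, 0, 0, 0, 0, 0, 1]]
  ]
}}

```text
time_s: 17.4
tool_pos: [0.5663, 0.2772, 0.2076]
eef_rot: [2.338, 1.891, -0.24]
contact_force: [-7.5, -0.0, 3.0]
grip_width: 0.0185
grip_force: 117.3
```

```bash
python3 -c "
from st import *; tilt(*st())"
```

```text
17.4 [0.5663 0.2772 0.2076] stud xy -0.0082 0.0537 yaw -0.2109 zaxis [-0.0443 -0.1963 -0.9795] F [-7.53 -0.02  3.03] M [ 0.01  2.21 -0.22]
a -0.2026 pitch 0.002 Fstud -7.4 -1.6 Fn 3.0 M -0.45 2.16
```

```bash
python3 -c "
from plant import ticket; print(ticket.job_done())"
```

```text
the job is handed in; nothing more can be done
None
```

I handed the job in at about 17.4 s: the gauge is still held on the crown, lip against the stud's front face, rocked 0.203 rad to match a red mark I estimate at 0.20 rad (±0.01), though the pictures were too coarse to see the pointer tip actually on the mark.

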